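Hold the retaining arm off the amber vial

ROBOT

A 6-joint arm with a two-finger parallel gripper is mounted at the origin on a cart in front of the work surface, level with it; the furniture and walls round the work are solid. World frame = base frame: x ahead of the robot, y to its left, z up, the work surface at z = 0. Lengths are in mm, angles in rad, forces in N, time in s.
With the tool pointing down it reaches from about 300 to 1000 mm from the base axis. Payload 5.1 kg.
Tool frame: the origin (TCP) lies at the very end of the fingers, on their centre line; the grasp point (between the pads) lies 19 mm behind it (ctrl.grip_depth is the distance from the TCP to the grasp point, in mm); z points along the fingers, y is the direction in which the jaws open and shut (so a half turn about z gives the same grasp; the last joint's range is limited). The gripper opens to 95 mm and grips with 3 to 60 N. Pads are 20 mm wide; open, the fingers measure 119 mm over their backs; the gripper's body (75 mm by 180 mm) begins 59 mm behind the grasp point.
Start: joints at [1.022, 0.124, 1.65, -0, 1.367, -0.083], TCP at [291.957, 580.728, 214.656] pointing down, gripper open.
Joint ranges: [-2.61, 2.61], [-1.02, 2.33], [0.03, 2.71], [-1.35, 4.49], [0.32, 2.68], [-2.91, 2.91]. Speed limits (rad/s): [2.57, 2.57, 3.14, 3.14, 3.14, 3.14].

INTERFACE

Orientations are given as a unit quaternion [w, x, y, z].
In Python, from rig import ctrl, cams, order gives the robot as it stands.
- The arm moves only by the shell command python3 -m inch 'ROWS' [FORCE]. ROWS is JSON, a list that holds one entry, the list of rows, each a list of 7 numbers: the opening in per cent of the stroke, from 0 (shut) to 100 (fully open), then the shift along the tool's x, y, z in mm, then the turn, a rotation vector about the tool's x, y, z in rad. In form: [[[claw, dx, dy, dz, wx, wy, wz], ...]]. A call has 1 to 10 rows; each row is the pose to reach, as a shift and turn from the pose measured when the call began, along the tool's axes at that moment; what a row does not reach only later rows make up. A row lasts 1/12 s, in which the tool goes at most 41.7 mm and 7.16 degrees, less where a joint would pass 70% of its speed; a pose out of reach is approached as far as the arm can. A call with a gripper value outside its range is refused whole. The fingers move at their own pace and stop on an object; FORCE is the grip in N (left out, the last holds). Time passes only in rows, so rows that repeat a pose let the fingers close. It gives the time, the measured TCP pose, the force and the opening at its end, in the units of the state.
- ctrl.get_obs(): the state, without advancing time (a new reading comes with each control period).
- cams.snapshot(name): name is "scene" or "top"; returns (picture, depth): 420x560x3 uint8, blue, green, red; 420x560 float32, mm along the optical axis (not along the pixel's ray), 0 where there is no reading.
- cams.calibration(name): a dict with "K" (3x3 intrinsics, pixels), "extrinsics" (4x4, takes a point from camera to world coordinates). Camera axes: x right, y down, z forward; pixel columns grow to the right and rows downward; lengths in mm; the calibration is good to about 2 mm. A picture is of the moment at which its call begins. calibration takes no time and is no camera call.
- order.close_job(): hands the job in, once; it reports no verdict.
The state is a dict: "time": time; "qpos": joint angles; "joint_velocities": joint speeds; "joint_torque": joint torques, N m; "tcp_pos": TCP position; "eef_rot": TCP orientation; "wrist_force": force on the tool from outside, world axes, zero at the start; "wrist_torque": the same for the moment, N m; "width": finger opening in mm.
Only numpy, scipy, OpenCV 4.12 (cv2) and the standard library are available. Lean on these libraries where they do the work, as an engineer would, in place of code of your own. Each camera call takes 0.05 s, during which the arm holds its last target.

TASK

Two spring-armed vial holders stand on the bench, one with a dark amber vial and the other with a white vial. Take the red handle of whichever holder has the amber vial, swing its arm off the vial against the spring all the way to its stop, and keep holding it there by the handle so that a colleague can lift the vial out: your program finishes while holding. Leave the other holder's arm alone and both vials standing in their cups.

Things in the scene. Friction and masses are not known exactly. Their poses are not given: they have to be found in the camera images.
- blue_arm (a joint): Retaining arm of the holder with the blue-painted base plate: an aluminium bar 14 mm wide and 7 mm thick, level, its top 88 mm above the worktop, on a vertical pivot. It swings level, anticlockwise seen from above. 0 = at rest over its vial, 1.2 rad = against its stop pin. A spring drives it back to 0 whenever it is let go (at the handle about 2.7 N at rest, rising to 6.7 N at the stop).
- blue_pivot (a point): Point on the vertical pivot axis of the blue holder's arm, 85 mm above the worktop (the pivot's top is at 97 mm; two steel stop pins 42 mm from the axis reach 91 mm). Fixed to the holder. The holder's base plate is 115 x 85 x 10 mm and does not move.
- blue_handle (a point): Upright red handle on the free end of the blue holder's arm, 90 mm from the pivot axis: a round post 12 mm in diameter (dark foot ring 16 mm wide, 3 mm high), 42 mm tall, this point at its centre, half-way up (109 mm above the worktop; foot on the arm's top at 88 mm, top at 130 mm); free to be pinched from above or pushed from the side. It travels with the arm.
- blue_seat (a point): Centre of the floor of the blue holder's white vial cup (36 mm wide, 14 mm high), 58 mm from the pivot axis on the line to the handle's rest position. Fixed to the holder.
- grey_arm (a joint): Retaining arm of the holder with the dark grey metal base plate: an aluminium bar 14 mm wide and 7 mm thick, level, its top 88 mm above the worktop, on a vertical pivot. It swings level, clockwise seen from above. 0 = at rest over its vial, 1.2 rad = against its stop pin. A spring drives it back to 0 whenever it is let go (at the handle about 2.7 N at rest, rising to 6.7 N at the stop).
- grey_pivot (a point): Point on the vertical pivot axis of the grey holder's arm, 85 mm above the worktop (the pivot's top is at 97 mm; two steel stop pins 42 mm from the axis reach 91 mm). Fixed to the holder. The holder's base plate is 115 x 85 x 10 mm and does not move.
- grey_handle (a point): Upright red handle on the free end of the grey holder's arm, 90 mm from the pivot axis: a round post 12 mm in diameter (dark foot ring 16 mm wide, 3 mm high), 42 mm tall, this point at its centre, half-way up (109 mm above the worktop; foot on the arm's top at 88 mm, top at 130 mm); free to be pinched from above or pushed from the side. It travels with the arm.
- grey_seat (a point): Centre of the floor of the grey holder's white vial cup (36 mm wide, 14 mm high), 58 mm from the pivot axis on the line to the handle's rest position. Fixed to the holder.
- amber_vial_center (a point): Centre, half-way up, of the dark amber-brown glass vial with a black cap, 24 mm in diameter and 62 mm tall, standing loose in the cup of one of the holders (its top 76 mm above the worktop, 3 mm below the arm).
- white_vial_center (a point): Centre, half-way up, of the white vial with a blue cap, 24 mm in diameter and 62 mm tall, standing loose in the cup of one of the holders (its top 76 mm above the worktop, 3 mm below the arm).

How it is judged:
By the outcome, as a careful person would: the job done as asked, in the order asked, and still so for the second after the job is handed in, while the arm keeps its last pose, push and grip.
It also fails if it takes over 40 s, if anything falls off the work surface, if the arm or the gripper's body presses on something with over 40 N, if the wrist force passes 120 N, or if a joint passes its speed limit or range.

## Working session

There is one attempt and no reset: what is moved stays moved. The work goes in short steps, Python scripts to look and compute and a shell command to move; the robot and the scene stay as the last step left them, time stands still between calls to the robot, and variables do not carry over. Pictures are saved under pics/ and viewed, and the job is handed in when it is done.

```bash
mkdir -p pics; python3 - <<'E'
from rig import ctrl,cams
import cv2,numpy as np
for n in ("scene","top"):
    im,d=cams.snapshot(n); cv2.imwrite(f"pics/{n}0.png",im); np.save(f"{n}0.npy",d)
    c=cams.calibration(n); print(n,np.round(c["K"],1).tolist(),np.round(c["extrinsics"],3).tolist())
o=ctrl.get_obs(); print({k:np.round(v,3).tolist() for k,v in o.items()})
E
```

```text
scene [[540.7, 0.0, 273.8], [0.0, 540.7, 207.8], [0.0, 0.0, 1.0]] [[-0.465, -0.499, 0.732, -156.801], [-0.885, 0.27, -0.378, 464.469], [-0.009, -0.824, -0.567, 608.165], [0.0, 0.0, 0.0, 1.0]]
top [[533.3, 0.0, 277.7], [0.0, 533.3, 205.8], [0.0, 0.0, 1.0]] [[0.02, -0.986, 0.164, 341.234], [-1.0, -0.016, 0.025, 108.654], [-0.022, -0.164, -0.986, 1115.142], [0.0, 0.0, 0.0, 1.0]]
{'time': 0.1, 'qpos': [1.022, 0.124, 1.651, -0.0, 1.368, -0.083], 'joint_velocities': [0.001, -0.001, -0.002, -0.0, -0.002, 0.001], 'joint_torque': [0.001, -41.888, -36.11, 0.078, 0.046, -0.0], 'tcp_pos': [291.688, 580.242, 213.52], 'eef_rot': [-0.0, 0.231, 0.973, -0.001], 'wrist_force': [0.515, 0.112, -0.618], 'wrist_torque': [-0.013, -0.04, -0.033], 'width': 95.788}
```

View pics/scene0.png

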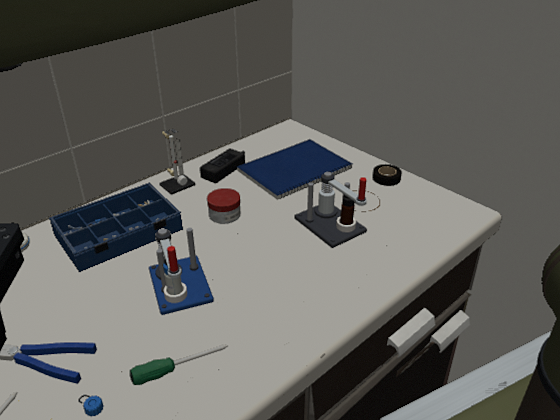

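View pics/top0.png

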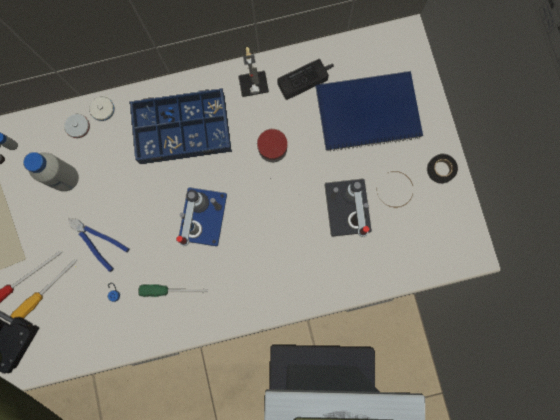

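The scene view shows the amber vial in the grey holder, at about (347,212). The grey handle is at (362,190). In the top view its pivot is near (357,187) and its handle near (366,230). I'll enlarge both.

```bash
python3 - <<'E'
import cv2
a=cv2.imread("pics/scene0.png")[160:250,285:415]; b=cv2.imread("pics/top0.png")[165:255,310:440]
cv2.imwrite("pics/z0.png",cv2.convertScaleAbs(cv2.resize(a,None,fx=6,fy=6,interpolation=2),alpha=1.6)); cv2.imwrite("pics/z1.png",cv2.convertScaleAbs(cv2.resize(b,None,fx=6,fy=6,interpolation=2),alpha=1.6))
E
```

```text
(no output)
```

View pics/z0.png

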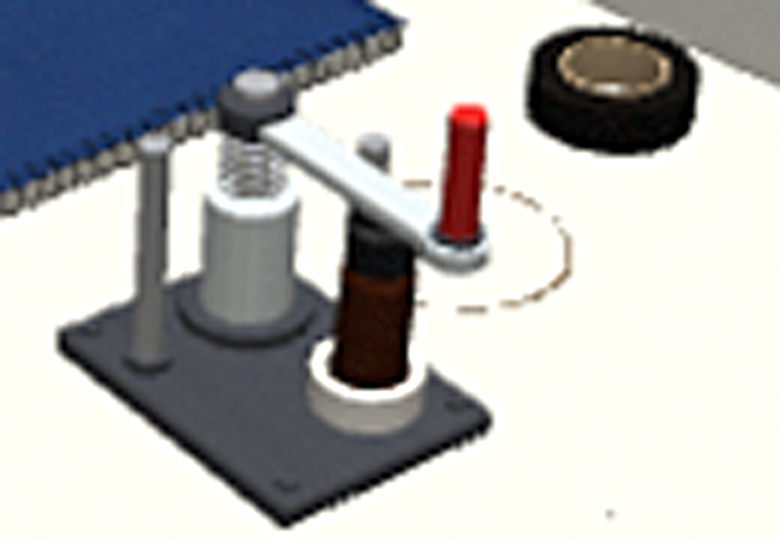

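View pics/z1.png

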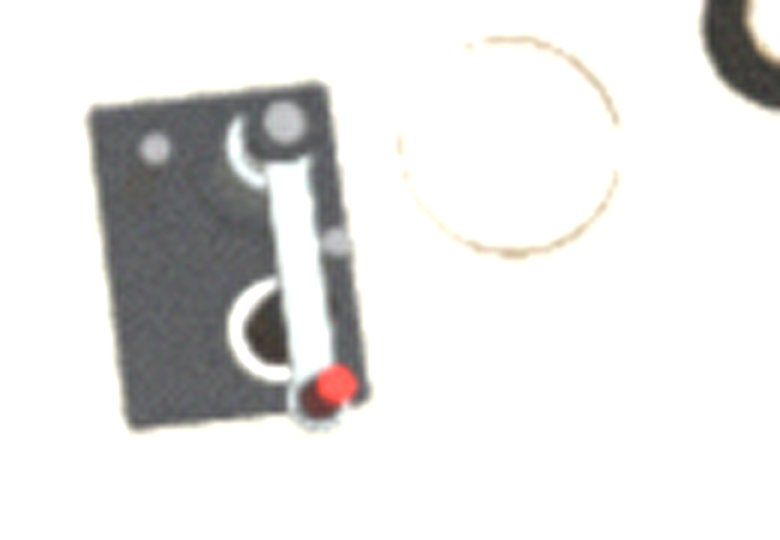

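The amber vial is confirmed in the grey holder. In the top crop, the handle top is at full-image pixel (366,229), the pivot top at (357.5,185.2) and the far stop pin at (335.8,189.7). In the scene view, the handle top is at (363,178.5) and the pivot top at (327.8,173.3).

```bash
cat > h.py <<'E'
import numpy as np
from rig import ctrl,cams
from scipy.spatial.transform import Rotation as R
def ray(n,u,v,z):
    c=cams.calibration(n);E=np.array(c["extrinsics"]);d=E[:3,:3]@np.linalg.inv(c["K"])@[u,v,1]
    return E[:3,3]+d*(z-E[2,3])/d[2]
def tool():
    o=ctrl.get_obs();q=o["eef_rot"];return np.array(o["tcp_pos"]),R.from_quat([q[1],q[2],q[3],q[0]]),o
E
python3 - <<'E'
from h import *
np.set_printoptions(precision=3,suppress=True)
for n,l in dict(top=[(366,229,130),(363.2,231.5,91),(357.5,185.2,97),(335.8,189.7,91),(366,205,91)],scene=[(363,178.5,130),(361.3,199.5,91),(327.8,173.3,97),(310.5,184,91),(347.5,183.5,91)]).items():
    for p in l: print(n,p,ray(n,*p))
p,r,o=tool();print(p,r.as_matrix())
E
```

```text
top (366, 229, 130) [463.671 -30.61  130.   ]
top (363.2, 231.5, 91) [463.582 -30.717  91.   ]
top (357.5, 185.2, 97) [553.118 -19.449  97.   ]
top (335.8, 189.7, 91) [544.758  22.067  91.   ]
top (366, 205, 91) [515.406 -36.463  91.   ]
scene (363, 178.5, 130) [465.51  -27.425 130.   ]
scene (361.3, 199.5, 91) [460.913 -24.611  91.   ]
scene (327.8, 173.3, 97) [554.193 -15.463  97.   ]
scene (310.5, 184, 91) [545.733  26.3    91.   ]
scene (347.5, 183.5, 91) [515.423 -33.04   91.   ]
[291.688 580.242 213.52 ] [[-0.893  0.449 -0.001]
 [ 0.449  0.893 -0.002]
 [ 0.    -0.002 -1.   ]]
```

Averaging the two views gives pivot ≈ (553.5,-17.5) and handle ≈ (464,-28.5), so the radius is 90 mm as expected. The stop should put the handle near (511,62). I'll travel high, then turn the jaws to the arc's tangent.

```bash
python3 -m inch '[[[60,-15,-16,0,0,0,0],[60,-40,-44,0,0,0,0],[60,-67,-73,0,0,0,0],[60,-94,-103,0,0,0,0],[60,-121,-132,0,0,0,0],[60,-148,-162,0,0,0,0],[60,-175,-191,0,0,0,0],[60,-202,-221,0,0,0,0],[60,-229,-250,0,0,0,0],[60,-250,-273,0,0,0,0]]]' 30
cat >> h.py <<'E'
def to(x,y,z,yaw):
    p,r,o=tool();d=r.inv().apply(np.array([x,y,z])-p)
    Y=np.array([np.cos(yaw),np.sin(yaw),0]);Z=np.array([0,0,-1.]);T=R.from_matrix(np.c_[np.cross(Y,Z),Y,Z])
    return d.round(1),(r.inv()*T).as_rotvec().round(3)
E
python3 -c "
from h import *
print(to(464,-28.5,170,np.radians(97)),tool()[2])"
```

```text
time: 0.93
tcp_pos: [392.4, 221.6, 213.6]
eef_rot: [-0.0, 0.231, 0.973, -0.001]
wrist_force: [0.9, 0.0, 0.3]
width: 57.1
(array([-176.5, -191. ,   44.1]), array([-0.002, -0.001, -0.589])) {'time': 0.9333, 'qpos': array([ 3.95916203e-01, -3.36417022e-01,  2.07551079e+00, -1.68042378e-03,
        1.40432665e+00, -7.08093883e-01]), 'joint_velocities': array([-0.80452098, -0.24789873,  0.18358677,  0.01144478,  0.05350042,
       -0.78887397]), 'joint_torque': array([ 4.27828297e+00, -2.04673988e+01, -3.61642635e+01,  7.34956091e-03,
        1.85446381e-01,  5.71449045e-01]), 'tcp_pos': array([392.36289014, 221.57202811, 213.57722123]), 'eef_rot': array([-2.51184885e-04,  2.31143607e-01,  9.72918862e-01, -1.20765925e-03]), 'wrist_force': array([0.92949305, 0.04278138, 0.34874273]), 'wrist_torque': array([ 0.06470542, -0.03629505,  0.00311444]), 'width': 57.10611695936928}
```

```bash
python3 -m inch '[[[50,-22,-24,0,0,0,-0.07],[50,-46,-50,4,0,0,-0.15],[50,-71,-77,10,0,0,-0.24],[50,-96,-104,16,0,0,-0.33],[50,-121,-131,24,0,0,-0.42],[50,-146,-158,32,0,0,-0.51],[50,-164,-178,40,0,0,-0.57],[50,-176,-191,44,0,0,-0.589],[50,-176.5,-191,44,0,0,-0.589],[50,-176.5,-191,44,0,0,-0.589]]]'
python3 - <<'E'
from h import *
import cv2
print(to(464,-28.5,96,np.radians(97)))
a=cams.snapshot("scene")[0]; b=cams.snapshot("top")[0]
cv2.imwrite("pics/s1.png",a)
im=np.hstack([cv2.resize(a[120:260,285:415],None,fx=3,fy=3),cv2.resize(b[130:270,300:430],None,fx=3,fy=3)])
cv2.imwrite("pics/p1.png",cv2.convertScaleAbs(im,alpha=1.6))
E
```

```text
time: 1.77
tcp_pos: [463.6, -28.9, 169.3]
eef_rot: [-0.001, -0.06, 0.998, -0.001]
wrist_force: [-0.0, 0.3, 0.3]
width: 47.2
(array([-0.6,  0.5, 73.3]), array([-0.001, -0.003, -0.002]))
```

View pics/p1.png

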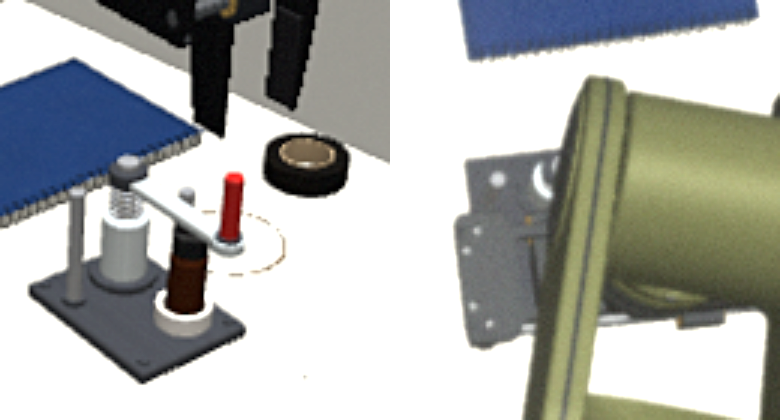

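The open fingers are above the handle, which sits between their tips (scene crop tips at about (215,130) and (285,105)). I'll descend.

```bash
python3 -m inch '[[[50,0,0,8,0,0,0],[50,0,0,20,0,0,0],[50,0,0,32,0,0,0],[50,0,0,44,0,0,0],[50,-0.5,0.5,55,0,0,0],[50,-0.5,0.5,65,0,0,0],[50,-0.5,0.5,71,0,0,0],[50,-0.5,0.5,73,0,0,0],[50,-0.5,0.5,73,0,0,0]]]'
python3 - <<'E'
from h import *
import cv2
a=cams.snapshot("scene")[0]
cv2.imwrite("pics/p2.png",cv2.convertScaleAbs(cv2.resize(a[120:260,285:425],None,fx=4,fy=4,interpolation=2),alpha=1.6))
E
```

```text
time: 2.62
tcp_pos: [463.8, -27.4, 96.3]
eef_rot: [-0.001, -0.061, 0.998, -0.001]
wrist_force: [0.6, 0.3, 0.1]
width: 47.5
```

View pics/p2.png

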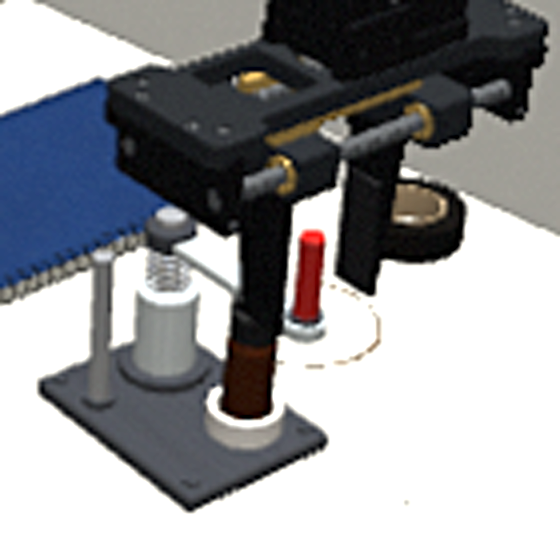

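The handle at (310,275) stands between the two fingers, with room on both sides. I'll close gently.

```bash
python3 -m inch '[[[30,0,0,0,0,0,0],[15,0,0,0,0,0,0],[10,0,0,0,0,0,0],[5,0,0,0,0,0,0],[5,0,0,0,0,0,0],[5,0,0,0,0,0,0],[5,0,0,0,0,0,0]]]' 12
python3 - <<'E'
from h import *
import cv2
a=cams.snapshot("scene")[0]
cv2.imwrite("pics/p3.png",cv2.convertScaleAbs(cv2.resize(a[120:260,285:425],None,fx=4,fy=4,interpolation=2),alpha=1.6))
E
```

```text
time: 3.25
tcp_pos: [464.4, -27.2, 97.2]
eef_rot: [-0.001, -0.061, 0.998, -0.001]
wrist_force: [-0.4, 1.0, 1.4]
width: 11.6
```

View pics/p3.png

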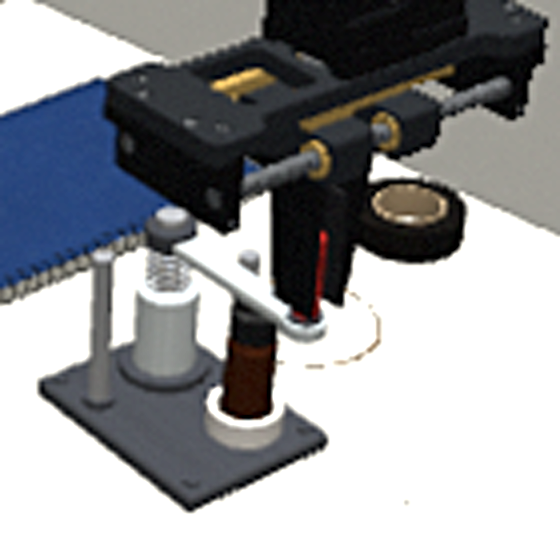

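Gripped: the width is 11.6 mm on a 12 mm post, and the handle at (322,285) is between the pads. Next I'll work out the arc in the current tool axes.

```bash
python3 - <<'E'
from h import *
p,r,o=tool();c=np.array([553.5,-17.5,p[2]])
for t in np.arange(.1,1.31,.1):
    Q=R.from_rotvec([0,0,-t]); print(t.round(2),r.inv().apply(c+Q.apply(p-c)-p).round(1))
E
```

```text
0.1 [-0.6  8.9 -0. ]
0.2 [-2.  17.8 -0. ]
0.3 [-4.4 26.4 -0. ]
0.4 [-7.6 34.8 -0. ]
0.5 [-11.6  42.8  -0.1]
0.6 [-16.4  50.4  -0.1]
0.7 [-21.9  57.5  -0.1]
0.8 [-28.1  64.   -0.1]
0.9 [-34.9  69.8  -0.1]
1.0 [-42.3  74.9  -0.1]
1.1 [-50.1  79.2  -0.2]
1.2 [-58.3  82.8  -0.2]
1.3 [-66.9  85.5  -0.2]
```

```bash
python3 -m inch '[[[5,0,0,0,0,0,0],[5,-0.2,4.5,0,0,0,0.05],[5,-0.6,9,0,0,0,0.1],[5,-2,17.8,0,0,0,0.2],[5,-4.4,26.4,0,0,0,0.3],[5,-7.6,34.8,0,0,0,0.4],[5,-11.6,42.8,0,0,0,0.5],[5,-16.4,50.4,0,0,0,0.6],[5,-19,54,0,0,0,0.65],[5,-19,54,0,0,0,0.65]]]' 40
python3 - <<'E'
from h import *
p,r,o=tool();c=np.array([553.5,-17.5,p[2]]);v=p-c
print(o["wrist_force"],o["wrist_torque"],np.hypot(*v[:2]),np.arctan2(v[1],v[0]))
for t in np.arange(.1,.81,.1):
    Q=R.from_rotvec([0,0,-t]); print(t.round(2),r.inv().apply(c+Q.apply(v)-p).round(1))
import cv2
a=cams.snapshot("scene")[0]
cv2.imwrite("pics/p4.png",cv2.convertScaleAbs(cv2.resize(a[120:260,275:415],None,fx=4,fy=4,interpolation=2),alpha=1.6))
E
```

```text
time: 4.13
tcp_pos: [475.4, 29.0, 97.2]
eef_rot: [-0.002, 0.261, 0.965, -0.002]
wrist_force: [-7.3, -0.7, 6.6]
width: 11.6
[-7.33550901 -0.65925893  6.62392464] [0.01909471 1.09915355 0.02788961] 90.94709060102169 2.6042945833673814
0.1 [-0.5  9.1 -0. ]
0.2 [-2.  18.1 -0.1]
0.3 [-4.3 26.8 -0.1]
0.4 [-7.5 35.3 -0.2]
0.5 [-11.5  43.5  -0.2]
0.6 [-16.4  51.2  -0.3]
0.7 [-21.9  58.4  -0.3]
0.8 [-28.2  65.   -0.4]
```

View pics/p4.png

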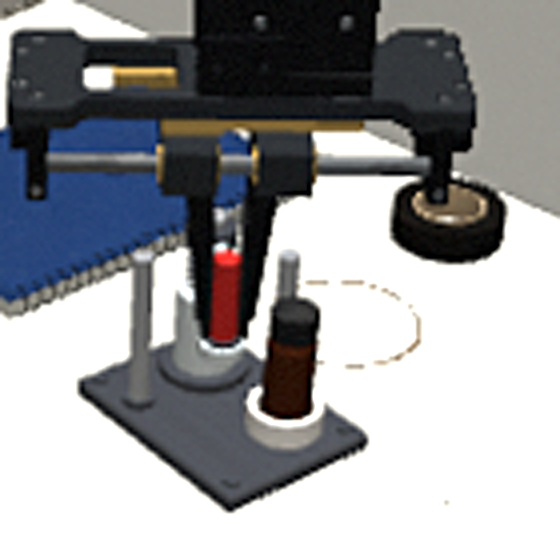

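The arm swings freely and the vial stays put. About 0.65 rad is done and the forces are small, so I'll go on towards the stop.

```bash
python3 -m inch '[[[5,-0.1,4.5,0,0,0,0.05],[5,-0.5,9.1,0,0,0,0.1],[5,-2,18.1,-0.1,0,0,0.2],[5,-4.3,26.8,-0.1,0,0,0.3],[5,-7.5,35.3,-0.2,0,0,0.4],[5,-9.4,39.5,-0.2,0,0,0.45],[5,-11.5,43.5,-0.2,0,0,0.5],[5,-12.4,45,-0.2,0,0,0.52],[5,-12.4,45,-0.2,0,0,0.52]]]'
cat > st.py <<'E'
from h import *
p,r,o=tool();c=np.array([553.5,-17.5,p[2]]);v=p-c;u=v/np.linalg.norm(v);t=np.array([u[1],-u[0],0]);f=np.array(o["wrist_force"])
th=(np.radians(186.2)-np.arctan2(v[1],v[0]))
print("th",th,"rad",np.linalg.norm(v),"f rad/tan/z",f@u,f@t,f[2],o["width"],o["time"])
for a in np.arange(.02,.13,.02):
    Q=R.from_rotvec([0,0,-a]); print(a.round(2),r.inv().apply(c+Q.apply(v)-p).round(1))
E
python3 st.py
```

```text
time: 4.93
tcp_pos: [507.3, 62.0, 97.2]
eef_rot: [-0.004, 0.5, 0.866, -0.003]
wrist_force: [-6.6, 1.8, 4.5]
width: 11.4
th 1.1531559085022232 rad 91.96276374722503 f rad/tan/z 4.884422185831713 -4.850845727007069 4.47815567455937 11.379855649981922 4.9333
0.02 [-0.   1.8 -0. ]
0.04 [-0.1  3.7 -0. ]
0.06 [-0.2  5.5 -0.1]
0.08 [-0.3  7.3 -0.1]
0.1 [-0.4  9.2 -0.1]
0.12 [-0.6 11.  -0.1]
```

```bash
python3 -m inch '[[[5,0,1,0,0,0,0.01],[5,0,1.8,0,0,0,0.02],[5,-0.1,2.8,0,0,0,0.03],[5,-0.1,3.7,0,0,0,0.04],[5,-0.1,3.7,0,0,0,0.04]]]'; python3 st.py|head -1
```

```text
time: 5.35
tcp_pos: [509.7, 63.5, 97.2]
eef_rot: [-0.005, 0.517, 0.856, -0.004]
wrist_force: [-5.5, -1.1, 4.4]
width: 11.2
th 1.1837714453321975 rad 92.06016756857426 f rad/tan/z 1.6726028934215234 -5.332921346802754 4.4238641257714235 11.155388573670143 5.35
```

```bash
python3 -m inch '[[[5,0,1,0,0,0,0.01],[5,0,1.8,0,0,0,0.02],[5,0,1.8,0,0,0,0.02]]]'; python3 st.py|head -1
```

```text
time: 5.6
tcp_pos: [510.7, 64.1, 97.2]
eef_rot: [-0.005, 0.525, 0.851, -0.005]
wrist_force: [-4.7, -1.9, 3.9]
width: 11.2
th 1.1957526643563972 rad 92.10223264918103 f rad/tan/z 0.5230136351716921 -5.084023897772514 3.92203888778079 11.208249017742574 5.6
```

No stop contact yet: the tangential force is only the spring's. I'll creep on.

```bash
python3 -m inch '[[[5,0,1,0,0,0,0.01],[5,0,1.8,0,0,0,0.02],[5,0,1.8,0,0,0,0.02]]]'; python3 st.py|head -1
```

```text
time: 5.85
tcp_pos: [511.0, 64.2, 97.2]
eef_rot: [-0.006, 0.534, 0.846, -0.007]
wrist_force: [-8.3, -3.8, 6.2]
width: 11.3
th 1.1998407011035255 rad 92.08117280745438 f rad/tan/z 0.46628217649867 -9.109609380268695 6.171025746507276 11.280576721291824 5.85
```

```bash
python3 -m inch '[[[5,0,1,0,0,0,0.01],[5,0,1.8,0,0,0,0.02],[5,0,1.8,0,0,0,0.02]]]'; python3 st.py|head -1
```

```text
time: 6.1
tcp_pos: [511.1, 63.9, 97.1]
eef_rot: [-0.007, 0.542, 0.84, -0.009]
wrist_force: [-9.1, -4.1, 6.7]
width: 11.9
th 1.1989580779182432 rad 91.81068109861855 f rad/tan/z 0.5420649822950541 -9.93275842511196 6.679622178277998 11.94187877984501 6.1
```

```bash
python3 - <<'E'
from h import *
import cv2
a=cams.snapshot("scene")[0]
cv2.imwrite("pics/p5.png",cv2.convertScaleAbs(cv2.resize(a[120:260,275:415],None,fx=4,fy=4,interpolation=2),alpha=1.6))
E
```

```text
(no output)
```

View pics/p5.png

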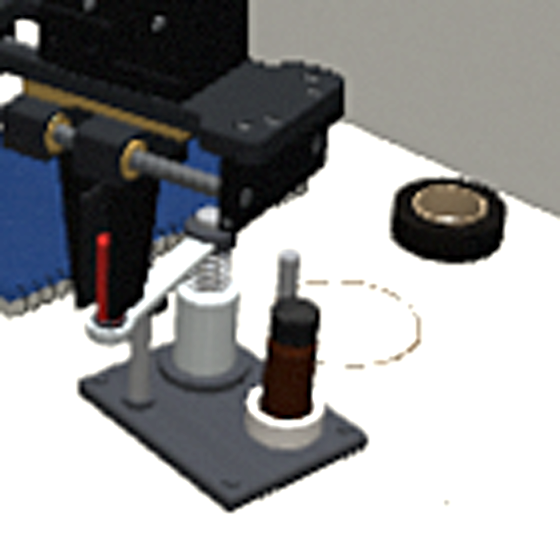

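The arm now lies against the stop pin at (140,320). The TCP stopped advancing while the tangential force rose from 5 to 10 N, and the vial is clear and upright. I'll finish with a firmer steady push and watch it for a second.

```bash
python3 -m inch '[[[5,0,1,0,0,0,0],[5,0,2,0,0,0,0],[5,0,3,0,0,0,0],[5,0,3,0,0,0,0],[5,0,3,0,0,0,0],[5,0,3,0,0,0,0],[5,0,3,0,0,0,0],[5,0,3,0,0,0,0],[5,0,3,0,0,0,0],[5,0,3,0,0,0,0]]]'; python3 st.py|head -1
python3 - <<'E'
from h import *
import cv2
a=cams.snapshot("scene")[0]
cv2.imwrite("pics/p6.png",cv2.convertScaleAbs(cv2.resize(a[120:320,130:415],None,fx=2.7,fy=2.7,interpolation=2),alpha=1.6))
E
python3 st.py|head -1
```

```text
time: 6.98
tcp_pos: [511.2, 64.0, 97.0]
eef_rot: [-0.01, 0.542, 0.84, -0.012]
wrist_force: [-13.6, -5.4, 9.4]
width: 11.6
th 1.200104955910339 rad 91.8074633759569 f rad/tan/z 1.5126230663445952 -14.578561185284189 9.36908189290742 11.630201497627827 6.9833
th 1.2001963664457702 rad 91.80654685462575 f rad/tan/z 1.8470852882475528 -14.275126768882192 9.282247339498024 11.3500236450732 7.0333
```

View pics/p6.png

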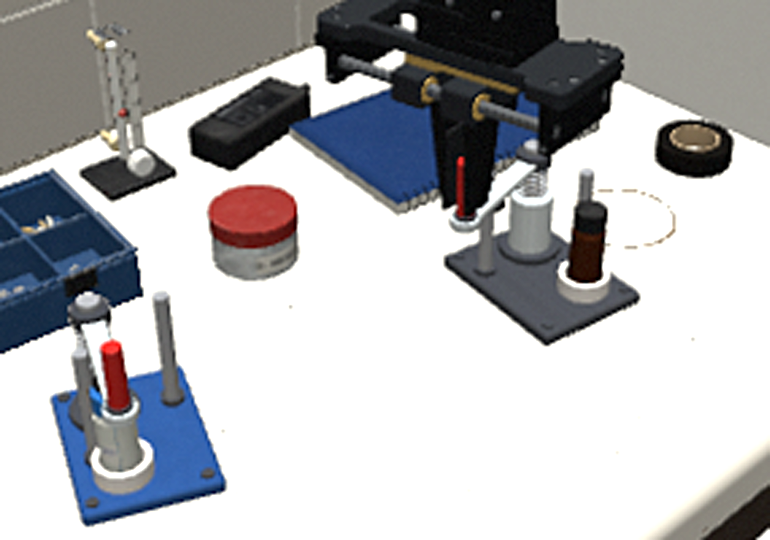

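The grey arm is held against its pin near (485,240). The amber vial stands clear in its cup at (588,245), and the blue holder at (115,400) is untouched. The force is steady at 14 N and the angle is steady at 1.20 rad, so I'm handing in.

```bash
python3 -c "
from rig import order
print(order.close_job())"
```

```text
the job is handed in; nothing more can be done
None
```

The amber vial was in the grey holder. I pinched that holder's red handle from above, swung its arm clockwise to the stop, and handed the job in at about 7 s while still gripping and pushing gently.

**Last checks:**
- **At the stop:** the swing measured about 1.20 rad, and the tool stopped advancing while the push along the swing rose from 5 to 14 N and held there.
- **Grip:** the fingers were 11.4–11.6 mm apart on the 12 mm post, with the grip set at 40 N.
- **Vials and other holder:** in the final picture both vials stood in their cups and the blue holder's arm was still at rest.
- **Small disagreement:** the tool sat about 92 mm from my estimated pivot, not the expected 90 mm. I put this down to a camera error of about 2 mm plus slight slip in the pads; there was also a steady upward force of about 9 N on the tool.

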